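Load and start the paint jar shaker

ROBOT

A 7-joint arm with a two-finger parallel gripper is mounted at the origin on the work surface. World frame = base frame: x ahead of the robot, y to its left, z up, the work surface at z = 0. Lengths are in m, angles in rad, forces in N, time in s.
With the tool pointing down it reaches from about 0.425 to 0.925 m from the base axis. Payload 6.8 kg.
Tool frame: the origin (TCP) lies midway between the tips of the shut fingers; the grasp point (between the pads) lies 19 mm behind it (bot.pinch_z is the distance from the TCP to the grasp point, in m); z points along the fingers, y is the line along which they close (so a half turn about z gives the same grasp; the last joint's range is limited). The gripper opens to 85 mm and grips with 20 to 120 N. Pads are 22 mm wide; open, the fingers measure 114 mm over their backs; the gripper's body (76 mm by 85 mm) begins 54 mm behind the grasp point. The pads swing forward as they close: fully open they stand 13 mm farther back than shut.
Start: joints at [1.094, 0.477, 0.022, 1.555, -0.011, 1.109, -0.083], TCP at [0.243, -0.63, 0.231] pointing down, gripper open.
Joint ranges: [-2.96, 2.96], [-0.34, 2.1], [-1.41, 1.46], [0.24, 2.44], [-1.37, 4.51], [0.17, 1.92], [-2.96, 2.96]. Speed limits (rad/s): [2.39, 2.39, 3.14, 3.14, 3.14, 3.14, 3.14].

INTERFACE

Orientations are given as a unit quaternion [w, x, y, z].
In Python, from station import bot, imaging gives the robot as it stands. The module is installed in compiled form; this text tells all that it offers.
- The arm moves only by the tool carry_out, never from a script. Its argument "targets" is a list of rows, each a list of 5 numbers: the shift along the tool's x, y, z in cm, then the turn about the tool's z in degrees, then the opening, from -1 (shut) to 1 (fully open). In form: [[x, y, z, yaw, gripper], ...]. A call has 1 to 12 rows; each row shifts and turns the commanded pose from where the row before left it, along the tool's axes as they then stand; what a row does not reach is not made up. A row lasts 1/10 s, in which the tool goes at most 50 mm and 8.59 degrees, less where a joint would pass 70% of its speed; a pose out of reach is approached as far as the arm can. A call is refused whole if a number of a shift passes 5 or a number of a turn 8.59, either way. A call with a gripper value outside its range is refused whole. The fingers move at their own pace and stop on an object; "force" is the grip in N (left out, the last holds). Time passes only in rows, so rows that do not move let the fingers close. It gives the time, the measured TCP pose, the force, the opening and the grip force at its end, in the units of the state.
- bot.get_obs(): the state, without advancing time (a new reading comes with each control period).
- imaging.read_camera(name): name is "scene" or "top"; returns the picture (384x512x3 uint8, red, green, blue); there is no depth.
- imaging.calibration(name): a dict with "fx", "fy", "cx", "cy" (pixels), "extrinsics" (4x4, takes a point from world to camera coordinates). Camera axes: x right, y up, looking along -z (the intrinsics and any distortion apply to the point x, -y, -z); pixel columns grow to the right and rows downward; lengths in m; the calibration is good to about 2 mm. A picture is of the moment at which its call begins. calibration takes no time and is no camera call.
- bot.hand_in(): hands the job in; it is judged then, once.
The state is a dict: "t": time; "q": joint angles; "joint_vel": joint speeds; "joint_torque": joint torques, N m; "eef_pos": TCP position; "tool_rot": TCP orientation; "contact_force": force on the tool from outside, world axes, zero at the start; "torque": the same for the moment, N m; "gripper_width": opening from 0.0 (shut) to 1.0 (fully open); "grasp_force": force on a finger pad.
Only numpy, scipy, OpenCV 4.12 (cv2) and the standard library are available. Lean on these libraries where they do the work, as an engineer would, in place of code of your own. Each camera call takes 0.05 s, during which the arm holds its last target. There are 200 camera calls.

TASK

The paint shaker was left switched on: turn its red isolator fully off before you handle any jar, and only then stand every paint jar upright in the shaker's tray, one to a compartment. Set the speed slider to the mark whose number is the number of jars in this batch (counting the red bar as mark 0), and with all jars loaded and the speed set turn the isolator fully on again. Never handle a jar while the isolator is on, and leave the flask, the cup and the brush where they are.

Things in the scene. Friction and masses are not known exactly. Their poses are not given: they have to be found in the camera images.
- shaker: fixed shaker, left or right of the robot (control box on the other side): grey base, aluminium tray on top, 246 (x) x 168 (y) mm. Origin: centre of underside, z up. Black tray floor 70 mm up, 6 compartments (3 along x, 2 along y, pitch 78 mm), each 74 mm square inside or a little more; rims and dividers 4 mm thick, 12 mm above the floor. The tray does not move in this job.
- cell0 (a point): centre of the floor of tray compartment 0 (shaker x = -78 mm, y = -39 mm, 70 mm up)
- cell1 (a point): centre of the floor of tray compartment 1 (shaker x = -78 mm, y = 39 mm, 70 mm up)
- cell2 (a point): centre of the floor of tray compartment 2 (shaker x = 0 mm, y = -39 mm, 70 mm up)
- cell3 (a point): centre of the floor of tray compartment 3 (shaker x = 0 mm, y = 39 mm, 70 mm up)
- cell4 (a point): centre of the floor of tray compartment 4 (shaker x = 78 mm, y = -39 mm, 70 mm up)
- cell5 (a point): centre of the floor of tray compartment 5 (shaker x = 78 mm, y = 39 mm, 70 mm up)
- control_box: fixed blue control box of the shaker, 240 (x) x 190 (y) x 60 mm high. Origin: centre of underside, z up. On top: red isolator handle on a yellow square at x = -55 mm, y = 0, with a red dot on its -x side (off) and a green dot on its +y side (on); speed slider on an aluminium track along y at x = +62 mm.
- isolator (a joint): angle of the red isolator handle about the vertical, growing clockwise seen from above: 0 = fully off (end stop; bar along the box's x, white pointer to the red dot at -x), 1.571 = fully on (end stop; bar along the box's y, pointer to the green dot at +y). Friction 0.12 N m, stays where left. Counts as off below 0.2, on above 1.37.
- isolator_grip (a point): on the handle's axis at grip height, 98 mm above the table. The handle is an upright bar 76 mm long, 16 mm wide, its top 12 mm above this point and its lower edge about 24 mm below it; nothing beside it reaches this height within 80 mm. The point turns with the handle: x along the bar.
- speed (a joint): position of the black speed slider along its track in m, 0 to 0.12, growing towards the box's +y. Mark n (n = 0 to 6) is at 0.02 x n. About 1.5 N of friction; it stays where it is left.
- speed_top (a point): centre of the top of the slider's grip, 110 mm above the table. The grip is 28 mm across the track (box x), 14 mm along it (box y) and 38 mm high, standing 12 mm above the box top; a white line on its top shows its position.
- mark0 (a point): on the track at mark 0 of the speed scale (72 mm above the table). Flat bars beside the track on the box's +x side show the marks, every 20 mm: mark 0 is the short red bar, then white bars 1 to 6, each longer than the last.
- mark6 (a point): on the track at mark 6 of the speed scale, the longest white bar, 120 mm from mark 0
- jar_a: closed paint jar, red body with a white screw cap with a dot of the same colour on top; cylinder of 50 mm diameter, 58 mm high, 100 to 200 g. Origin: centre of its underside, z up its axis. Always in the batch.
- jar_b: closed paint jar, blue body with a white screw cap with a dot of the same colour on top; cylinder of 50 mm diameter, 58 mm high, 100 to 200 g. Origin: centre of its underside, z up its axis. Always in the batch.
- jar_c: closed paint jar, yellow body with a white screw cap with a dot of the same colour on top; cylinder of 50 mm diameter, 58 mm high, 100 to 200 g. Origin: centre of its underside, z up its axis. Always in the batch.
- jar_d: closed paint jar, green body with a white screw cap with a dot of the same colour on top; cylinder of 50 mm diameter, 58 mm high, 100 to 200 g. Origin: centre of its underside, z up its axis. None if it is not in this batch.
- jar_e: closed paint jar, orange body with a white screw cap with a dot of the same colour on top; cylinder of 50 mm diameter, 58 mm high, 100 to 200 g. Origin: centre of its underside, z up its axis. None if it is not in this batch.
- jar_f: closed paint jar, purple body with a white screw cap with a dot of the same colour on top; cylinder of 50 mm diameter, 58 mm high, 100 to 200 g. Origin: centre of its underside, z up its axis. None if it is not in this batch.
- flask: steel drinking flask with a green cap, 68 mm diameter, 170 mm high, standing at the far edge: leave alone. Origin: centre of its underside.
- water_cup: amber cup, 76 mm across, 85 mm high, standing at the far edge: leave alone. Origin: centre of its underside.
- brush: paint brush lying flat on the table between flask and cup, about 150 mm long: leave alone. Its x axis runs along it.

How it is judged:
On the way, in this order (a step that is already met when the one before it is completed fails the run):
1. the isolator is turned off (value of joint isolator below 0.2 rad), for 0.2 s.
2. isolator off, every jar stands in the tray and the slider is at the mark of their number, 4 to 6 (the heights of jar_d, jar_e, jar_f in the rule only tell which of them are present) (x of jar_a in the frame of shaker between -0.118 and 0.118 m and y of jar_a in the frame of shaker between -0.079 and 0.079 m and z of jar_a in the frame of shaker between 0.065 and 0.075 m and angle between each of jar_a, jar_b, jar_c, jar_d, jar_e, jar_f's own z axis and vertical below 0.1 rad and linear speed of each of jar_a, jar_b, jar_c, jar_d, jar_e, jar_f below 0.03 m/s and x of jar_b in the frame of shaker between -0.118 and 0.118 m and y of jar_b in the frame of shaker between -0.079 and 0.079 m and z of jar_b in the frame of shaker between 0.065 and 0.075 m and x of jar_c in the frame of shaker between -0.118 and 0.118 m and y of jar_c in the frame of shaker between -0.079 and 0.079 m and z of jar_c in the frame of shaker between 0.065 and 0.075 m and x of jar_d in the frame of shaker between -0.118 and 0.118 m and y of jar_d in the frame of shaker between -0.079 and 0.079 m and z of jar_d in the frame of shaker between 0.065 and 0.075 m and x of jar_e in the frame of shaker between -0.118 and 0.118 m and y of jar_e in the frame of shaker between -0.079 and 0.079 m and z of jar_e in the frame of shaker between 0.065 and 0.075 m and x of jar_f in the frame of shaker between -0.118 and 0.118 m and y of jar_f in the frame of shaker between -0.079 and 0.079 m and z of jar_f in the frame of shaker between 0.065 and 0.075 m and value of joint isolator below 0.2 rad and (((height (world z) of jar_d above -9 m or height (world z) of shaker below -1 m) and (height (world z) of jar_e above -9 m or height (world z) of shaker below -1 m) and (height (world z) of jar_f above -9 m or height (world z) of shaker below -1 m) and value of joint speed between 0.113 and 0.127 m) or ((height (world z) of jar_d below -9 m and height (world z) of shaker above -1 m) and (height (world z) of jar_e above -9 m or height (world z) of shaker below -1 m) and (height (world z) of jar_f above -9 m or height (world z) of shaker below -1 m) and value of joint speed between 0.093 and 0.107 m) or ((height (world z) of jar_d above -9 m or height (world z) of shaker below -1 m) and (height (world z) of jar_e below -9 m and height (world z) of shaker above -1 m) and (height (world z) of jar_f above -9 m or height (world z) of shaker below -1 m) and value of joint speed between 0.093 and 0.107 m) or ((height (world z) of jar_d above -9 m or height (world z) of shaker below -1 m) and (height (world z) of jar_e above -9 m or height (world z) of shaker below -1 m) and (height (world z) of jar_f below -9 m and height (world z) of shaker above -1 m) and value of joint speed between 0.093 and 0.107 m) or ((height (world z) of jar_d below -9 m and height (world z) of shaker above -1 m) and (height (world z) of jar_e below -9 m and height (world z) of shaker above -1 m) and (height (world z) of jar_f above -9 m or height (world z) of shaker below -1 m) and value of joint speed between 0.073 and 0.087 m) or ((height (world z) of jar_d below -9 m and height (world z) of shaker above -1 m) and (height (world z) of jar_e above -9 m or height (world z) of shaker below -1 m) and (height (world z) of jar_f below -9 m and height (world z) of shaker above -1 m) and value of joint speed between 0.073 and 0.087 m) or ((height (world z) of jar_d above -9 m or height (world z) of shaker below -1 m) and (height (world z) of jar_e below -9 m and height (world z) of shaker above -1 m) and (height (world z) of jar_f below -9 m and height (world z) of shaker above -1 m) and value of joint speed between 0.073 and 0.087 m))), for 0.2 s.
3. the isolator is turned on (value of joint isolator above 1.37 rad), for 0.2 s.
At the end, for the whole second after the job is handed in: Every jar present stands upright (within 0.1 rad) and at rest on the floor of the shaker's tray, each in a compartment; the speed slider is within 7 mm of the mark whose number is the number of jars present; the isolator is on (above 1.37 rad) (x of jar_a in the frame of shaker between -0.118 and 0.118 m and y of jar_a in the frame of shaker between -0.079 and 0.079 m and z of jar_a in the frame of shaker between 0.065 and 0.075 m and angle between each of jar_a, jar_b, jar_c, jar_d, jar_e, jar_f's own z axis and vertical below 0.1 rad and linear speed of each of jar_a, jar_b, jar_c, jar_d, jar_e, jar_f below 0.03 m/s and x of jar_b in the frame of shaker between -0.118 and 0.118 m and y of jar_b in the frame of shaker between -0.079 and 0.079 m and z of jar_b in the frame of shaker between 0.065 and 0.075 m and x of jar_c in the frame of shaker between -0.118 and 0.118 m and y of jar_c in the frame of shaker between -0.079 and 0.079 m and z of jar_c in the frame of shaker between 0.065 and 0.075 m and x of jar_d in the frame of shaker between -0.118 and 0.118 m and y of jar_d in the frame of shaker between -0.079 and 0.079 m and z of jar_d in the frame of shaker between 0.065 and 0.075 m and x of jar_e in the frame of shaker between -0.118 and 0.118 m and y of jar_e in the frame of shaker between -0.079 and 0.079 m and z of jar_e in the frame of shaker between 0.065 and 0.075 m and x of jar_f in the frame of shaker between -0.118 and 0.118 m and y of jar_f in the frame of shaker between -0.079 and 0.079 m and z of jar_f in the frame of shaker between 0.065 and 0.075 m and value of joint isolator above 1.37 rad and (((height (world z) of jar_d above -9 m or height (world z) of shaker below -1 m) and (height (world z) of jar_e above -9 m or height (world z) of shaker below -1 m) and (height (world z) of jar_f above -9 m or height (world z) of shaker below -1 m) and value of joint speed between 0.113 and 0.127 m) or ((height (world z) of jar_d below -9 m and height (world z) of shaker above -1 m) and (height (world z) of jar_e above -9 m or height (world z) of shaker below -1 m) and (height (world z) of jar_f above -9 m or height (world z) of shaker below -1 m) and value of joint speed between 0.093 and 0.107 m) or ((height (world z) of jar_d above -9 m or height (world z) of shaker below -1 m) and (height (world z) of jar_e below -9 m and height (world z) of shaker above -1 m) and (height (world z) of jar_f above -9 m or height (world z) of shaker below -1 m) and value of joint speed between 0.093 and 0.107 m) or ((height (world z) of jar_d above -9 m or height (world z) of shaker below -1 m) and (height (world z) of jar_e above -9 m or height (world z) of shaker below -1 m) and (height (world z) of jar_f below -9 m and height (world z) of shaker above -1 m) and value of joint speed between 0.093 and 0.107 m) or ((height (world z) of jar_d below -9 m and height (world z) of shaker above -1 m) and (height (world z) of jar_e below -9 m and height (world z) of shaker above -1 m) and (height (world z) of jar_f above -9 m or height (world z) of shaker below -1 m) and value of joint speed between 0.073 and 0.087 m) or ((height (world z) of jar_d below -9 m and height (world z) of shaker above -1 m) and (height (world z) of jar_e above -9 m or height (world z) of shaker below -1 m) and (height (world z) of jar_f below -9 m and height (world z) of shaker above -1 m) and value of joint speed between 0.073 and 0.087 m) or ((height (world z) of jar_d above -9 m or height (world z) of shaker below -1 m) and (height (world z) of jar_e below -9 m and height (world z) of shaker above -1 m) and (height (world z) of jar_f below -9 m and height (world z) of shaker above -1 m) and value of joint speed between 0.073 and 0.087 m))); the robot touches nothing.
It fails at once if a jar is handled by the gripper while the isolator is not off (value of joint isolator above 0.35 rad and (contact force between the fingers and jar_a above 1 N or contact force between the fingers and jar_b above 1 N or contact force between the fingers and jar_c above 1 N or contact force between the fingers and jar_d above 1 N or contact force between the fingers and jar_e above 1 N or contact force between the fingers and jar_f above 1 N)).
It fails at once if the flask, the cup or the brush is moved by more than 3 cm (distance of any of flask, water_cup, brush from where it was at the start of the episode above 0.03 m).
Of jar_d, jar_e, jar_f only 1 to 3 are there at a start; the rules pass over those that are not, and their reading is None.
At some moment in a run one of jar_a, jar_b, jar_c, jar_d, jar_e, jar_f may be knocked a few centimetres aside while the robot is not near it.
It also fails if it takes over 208 s, if anything falls off the work surface, if the arm or the gripper's body presses on something with over 40 N, if the wrist force passes 120 N, or if a joint passes its speed limit or range.

## Working session

There is one attempt and no reset: what is moved stays moved. The work goes in short steps, Python scripts to look and compute and a tool call to move; the robot and the scene stay as the last step left them, time stands still between calls to the robot, and variables do not carry over. Pictures are saved under pics/ and viewed, at most 14 in all, crops included, and the job is handed in when it is done.

Besides the shell and the picture viewer there is one more tool, called after "Emit:" as name([rows], argument=value, ...), one row to a line, values as JSON. carry_out: Moves the arm, as the interface text tells. Its arguments: {"type":"object","properties":{"targets":{"type":"array"},"force":{"type":"number"}},"required":["targets"]}

```bash
mkdir -p pics; python3 - <<'E'
from station import bot, imaging
import cv2, numpy as np
for n in ("scene","top"):
    im=imaging.read_camera(n); c=imaging.calibration(n)
    cv2.imwrite(f"pics/{n}0.png",cv2.resize(im[:,:,::-1],(800,600),interpolation=cv2.INTER_CUBIC))
    print(n,c)
o=bot.get_obs(); print(o, bot.pinch_z)
E
```

```text
scene {'fx': 353.3666900763657, 'fy': 353.3666900763657, 'cx': 254.43335168704957, 'cy': 195.27842954195634, 'extrinsics': array([[-0.6633218 ,  0.74817943, -0.01522263,  0.41836606],
       [-0.49817845, -0.42631357,  0.7550331 ,  0.23116339],
       [ 0.55841062,  0.5084135 ,  0.65550995, -1.36983318],
       [ 0.        ,  0.        ,  0.        ,  1.        ]])}
top {'fx': 357.92012920286584, 'fy': 357.92012920286584, 'cx': 255.61590022351984, 'cy': 193.01338508813575, 'extrinsics': array([[-0.02831912, -0.99952798,  0.0119097 ,  0.02748186],
       [ 0.99551759, -0.02712593,  0.09060306, -0.62458877],
       [-0.09023723,  0.01442211,  0.99581587, -0.98800676],
       [ 0.        ,  0.        ,  0.        ,  1.        ]])}
{'t': 0.1, 'q': array([ 1.09388905,  0.47776462,  0.02237784,  1.55630993, -0.01153078,
        1.1092952 , -0.08312485]), 'joint_vel': array([ 0.00067406, -0.0024945 ,  0.00095985, -0.00429453, -0.00050683,
        0.00118374,  0.00042325]), 'joint_torque': array([ 4.15770468e-03, -5.97767544e+01,  1.61355045e+00, -2.81957173e+01,
        1.28169681e-02,  5.08796147e-03, -6.49596110e-07]), 'eef_pos': array([ 0.24313405, -0.62914091,  0.23040998]), 'tool_rot': array([-7.98525707e-04,  9.83049968e-01,  1.83335980e-01, -2.04640551e-04]), 'contact_force': array([ 0.38251257,  0.42658761, -0.16934611]), 'torque': array([-0.01770357,  0.05358794,  0.01961217]), 'grasp_force': 0.0, 'gripper_width': 0.9996577408774564} 0.0187
```

View pics/scene0.png

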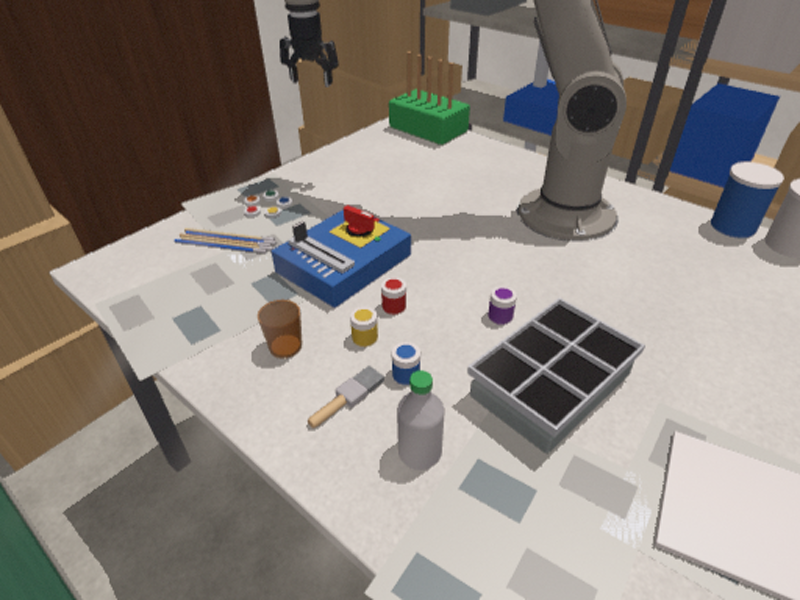

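View pics/top0.png

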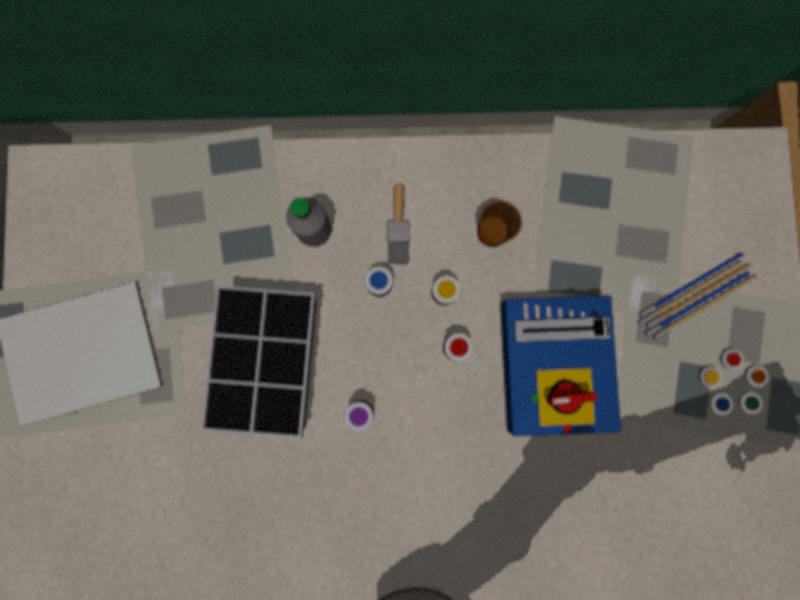

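The top view shows four jars: blue (379,280), yellow (446,289), red (458,346) and purple (358,415). The tray is on the left at about (260,360) and the control box on the right at about (560,365). The isolator pointer is at the green dot (on) and the slider is at the right end (598,327). The flat dots at (735,385) are a decoy palette, and there is no green or orange jar. So the count is 4 and the slider goes to mark 4.

```bash
cat > h.py <<'E'
from station import bot, imaging
import cv2, numpy as np
C={n:imaging.calibration(n) for n in("scene","top")}
def ray(n,u,v):
    c=C[n];E=c["extrinsics"];R=E[:3,:3]
    d=R.T@np.array([(u-c["cx"])/c["fx"],-(v-c["cy"])/c["fy"],-1.])
    return -R.T@E[:3,3],d/np.linalg.norm(d)
def plane(n,uv,z):
    o,d=ray(n,*uv);return o+d*(z-o[2])/d[2]
def tri(a,b):
    (o1,d1),(o2,d2)=ray("top",*a),ray("scene",*b)
    s=np.linalg.lstsq(np.c_[d1,-d2],o2-o1,rcond=None)[0]
    p,q=o1+s[0]*d1,o2+s[1]*d2
    return (p+q)/2,np.linalg.norm(p-q)
def proj(n,p):
    c=C[n];q=c["extrinsics"][:3,:3]@p+c["extrinsics"][:3,3]
    return np.array([c["cx"]+c["fx"]*q[0]/-q[2],c["cy"]-c["fy"]*q[1]/-q[2]])
COL={"red":[(0,6),(172,180)],"yellow":[(18,32)],"blue":[(100,122)],"purple":[(132,158)],"green":[(45,85)]}
def mask(im,col,smin=110,vmin=50):
    h=cv2.cvtColor(im,cv2.COLOR_RGB2HSV);m=np.zeros(h.shape[:2],np.uint8)
    for a,b in COL[col]: m|=cv2.inRange(h,(a,smin,vmin),(b,255,255))
    return m
def blobs(m,amin=12):
    n,l,st,ce=cv2.connectedComponentsWithStats(m)
    return [(ce[i],st[i][4],l==i) for i in range(1,n) if st[i][4]>=amin]
E
python3 - <<'E'
from h import *
for n in C:
    im=imaging.read_camera(n);cv2.imwrite(f"pics/raw_{n}.png",im[:,:,::-1])
    for c in COL: print(n,c,[(b[0].round(1).tolist(),int(b[1])) for b in blobs(mask(im,c))])
    k=cv2.inRange(im,(0,0,0),(45,45,45)); k=cv2.erode(k,np.ones((2,2)))
    print("black",[(b[0].round(1).tolist(),int(b[1])) for b in blobs(k,150)])
E
```

```text
scene red [([228.9, 140.8], 251), ([160.8, 133.2], 17), ([251.5, 181.5], 52), ([251.5, 194.7], 134)]
scene yellow [([174.1, 134.1], 16), ([229.6, 149.5], 222), ([232.0, 201.1], 64), ([232.8, 215.1], 156)]
scene blue [([341.2, 68.5], 872), ([464.9, 97.1], 3794), ([221.0, 166.8], 2088), ([152.0, 152.1], 25), ([115.2, 153.7], 13), ([148.0, 157.9], 47), ([259.2, 224.5], 75), ([257.8, 238.9], 119)]
scene purple [([321.9, 187.4], 49), ([319.7, 200.8], 130)]
scene green [([274.1, 74.5], 1198), ([268.7, 244.0], 166)]
black [([196.7, 27.8], 593), ([378.7, 69.5], 606), ([363.4, 207.0], 256), ([388.6, 222.3], 363), ([349.0, 223.6], 156), ([370.9, 238.0], 424), ([351.5, 255.3], 560)]
top red [([293.3, 221.9], 99), ([469.3, 229.4], 55), ([364.7, 253.8], 313), ([362.9, 273.9], 16)]
top yellow [([500.7, 52.5], 12), ([285.5, 184.9], 105), ([360.7, 253.8], 816), ([455.3, 240.8], 63)]
top blue [([445.6, 179.4], 122), ([242.0, 178.9], 89), ([449.8, 191.6], 136), ([358.4, 232.7], 3499), ([462.2, 258.5], 37)]
top purple [([229.1, 266.2], 86)]
top green [([191.5, 132.5], 115), ([342.1, 254.2], 18)]
black [([249.2, 34.9], 18760), ([153.2, 200.1], 669), ([183.7, 202.6], 668), ([150.2, 230.0], 647), ([180.9, 232.5], 648), ([501.8, 260.9], 276), ([146.9, 260.4], 703), ([177.9, 262.8], 699)]
```

```bash
python3 - <<'E'
import cv2,numpy as np
s=cv2.imread("pics/raw_scene.png")[120:200,165:275];t=cv2.imread("pics/raw_top.png")[180:290,310:410]
cv2.imwrite("pics/box.png",np.vstack([cv2.resize(s,(400,290),interpolation=2),cv2.resize(t,(400,310),interpolation=2)]) if 0 else np.hstack([cv2.resize(s,(400,440),interpolation=2),cv2.resize(t,(400,440),interpolation=2)]))
E
```

```text
(no output)
```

View pics/box.png

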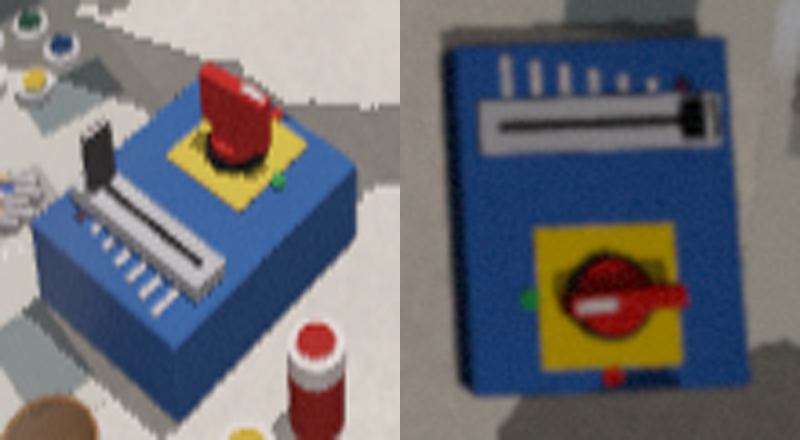

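```bash
python3 - <<'E'
from h import *
J={"red":([293.3,221.9],[251.5,181.5]),"yellow":([285.5,184.9],[232,201.1]),"blue":([242,178.9],[259.2,224.5]),"purple":([229.1,266.2],[321.9,187.4])}
for k,(a,b) in J.items():
    p,e=tri(a,b);print(k,p.round(4),round(e,4),plane("top",a,.058).round(4),plane("scene",b,.058).round(4))
# tray cells: top-left..: match by column order; print top-only at .07
for a in [[153.2,200.1],[183.7,202.6],[150.2,230],[180.9,232.5],[146.9,260.4],[177.9,262.8]]:
    P=plane("top",a,.073);print("cell",P.round(4),"expect scene",proj("scene",P).round(1))
for a,b in [([146.9,260.4],[388.6,222.3]),([177.9,262.8],[363.4,207]),([150.2,230],[370.9,238]),([153.2,200.1],[351.5,255.3])]:
    p,e=tri(a,b);print("tray tri",p.round(4),round(e,4))
p=tri([360.7,253.8],[229.6,149.5]);print("yellow sq",p)
t=cv2.imread("pics/raw_top.png")[:,:,::-1];s=cv2.imread("pics/raw_scene.png")[:,:,::-1]
b=[x for x in blobs(mask(t,"blue")) if x[1]>3000][0][2].astype(np.uint8)
cs=cv2.findContours(b,0,1)[0][0];r=cv2.minAreaRect(cs);print("box",r,[plane("top",q,.06).round(4) for q in cv2.boxPoints(r)])
y=[x for x in blobs(mask(t,"yellow")) if x[1]>500][0][2].astype(np.uint8)
r=cv2.minAreaRect(cv2.findContours(y,0,1)[0][0]);Q=[plane("top",q,.061) for q in cv2.boxPoints(r)];print("ysq",np.round(Q,4),np.mean(Q,0).round(4))
for q in ([153.2,200.1],[146.9,260.4]),([183.7,202.6],[177.9,262.8]):
    d=plane("top",q[0],.073)-plane("top",q[1],.073);print("tray yaw",np.degrees(np.arctan2(d[1],d[0])),np.linalg.norm(d))
E
```

```text
red [ 0.5403 -0.0909  0.0547] 0.0002 [ 0.5402 -0.0904  0.058 ] [ 0.5434 -0.0882  0.058 ]
yellow [ 0.6432 -0.0732  0.0548] 0.0006 [ 0.6427 -0.0727  0.058 ] [ 0.6459 -0.0709  0.058 ]
blue [0.6631 0.047  0.055 ] 0.0003 [0.6626 0.0471 0.058 ] [0.6654 0.0488 0.058 ]
purple [0.4256 0.0878 0.0553] 0.0004 [0.4258 0.0878 0.058 ] [0.4287 0.0893 0.058 ]
cell [0.6094 0.2877 0.073 ] expect scene [351.  254.5]
cell [0.6004 0.2056 0.073 ] expect scene [323.7 235.5]
cell [0.5293 0.2959 0.073 ] expect scene [370.4 237. ]
cell [0.5203 0.2139 0.073 ] expect scene [343.4 219.8]
cell [0.4491 0.3048 0.073 ] expect scene [388.4 221.3]
cell [0.4404 0.2227 0.073 ] expect scene [361.5 205.6]
tray tri [0.4488 0.3059 0.0696] 0.0002
tray tri [0.4387 0.2257 0.0682] 0.0047
tray tri [0.529  0.2971 0.0702] 0.001
tray tri [0.6093 0.2888 0.0707] 0.0011
yellow sq (array([ 0.44790097, -0.27552658,  0.04474796]), np.float64(0.0018358191338789696))
box ((359.3055114746094, 233.59681701660156), (88.51274871826172, 69.34402465820312), 86.72950744628906) [array([ 0.6217, -0.173 ,  0.06  ]), array([ 0.6275, -0.3654,  0.06  ]), array([ 0.387, -0.364,  0.06 ]), array([ 0.3822, -0.1758,  0.06  ])]
ysq [[ 0.498  -0.2269  0.061 ]
 [ 0.4952 -0.3226  0.061 ]
 [ 0.4013 -0.317   0.061 ]
 [ 0.4042 -0.2221  0.061 ]] [ 0.4497 -0.2722  0.061 ]
tray yaw -6.08532521836395 0.16116486078959602
tray yaw -6.0710660773099265 0.16085848520463927
```

The box crop shows the white pointer towards the green dot at crop (530,300), so the isolator is on. The red bar (mark 0) is at the slider's end at (683,85), and the white bars lengthen to the left (+y). Next I turn the tool and travel above the isolator.

Emit:
carry_out([
  [0,0,0,-8.3,1],
  [0,0,0,-8.3,1],
  [0,0,0,-8.3,1],
  [0,0,0,-8.3,1],
  [0,0,0,-8.3,1],
  [0,0,0,-8.3,1],
  [0,0,0,-8.3,1],
  [0,0,0,-8.3,1],
  [0,0,0,0,1],
])

```text
t: 1.1
eef_pos: [0.2431, -0.6295, 0.231]
tool_rot: [-0.0, 0.722, 0.692, 0.0]
contact_force: [0.2, 0.3, 0.3]
gripper_width: 1.001
grasp_force: 0.0
```

```bash
cat >> h.py <<'E'
from scipy.spatial.transform import Rotation as Ro
def to(x,y,z,yang):
    """shift in tool axes (cm, along the axes as they stand now and after the turn), turn in deg; yang: wanted angle of tool y from above"""
    o=bot.get_obs();w=o["tool_rot"];R=Ro.from_quat(w[[1,2,3,0]]).as_matrix();p=o["eef_pos"]
    a=np.degrees(np.arctan2(R[1,1],R[0,1]));turn=-((yang-a+180)%360-180)
    d=np.array([x,y,z])-p;r=np.radians(yang);Ra=np.c_[[np.sin(-r),np.cos(r),0],[np.cos(r),np.sin(r),0],[0,0,-1]]
    print("t %.1f"%o["t"],"at",p.round(4),"tool-y ang %.1f"%a,"tilt z",R[:,2].round(3),"turn %.1f"%turn,"now-axes",(100*R.T@d).round(2),"after-turn",(100*Ra.T@d).round(2),"w %.2f f %.1f"%(o["gripper_width"],o["grasp_force"]),o["contact_force"].round(1),"q7 %.2f"%o["q"][6])
E
python3 - <<'E'
from h import *
to(.4497,-.2722,.20,-2.5)
print(proj("top",np.array([.564,-.337,.11])),proj("scene",np.array([.564,-.337,.11])))
print(tri([385.5,209.5],[191.1,143.3]))
E
```

```text
t 1.1 at [ 0.2431 -0.6295  0.231 ] tool-y ang -2.4 tilt z [ 0.     0.001 -1.   ] turn 0.1 now-axes [36.57 19.14  3.12] after-turn [36.6  19.08  3.1 ] w 1.00 f 0.0 [0.2 0.3 0.3] q7 0.98
[389.57848146 209.87420677] [190.27101892 141.11171332]
(array([ 0.56630257, -0.3290707 ,  0.1056708 ]), np.float64(0.002644045693793856))
```

Emit:
carry_out([
  [4.06,2.12,0,0,1],
  [4.06,2.12,0,0,1],
  [4.06,2.12,0,0,1],
  [4.06,2.12,0,0,1],
  [4.06,2.12,0,0,1],
  [4.06,2.12,0,0,1],
  [4.06,2.12,0,0,1],
  [4.06,2.12,0,0,1],
  [4.06,2.12,0,0,1],
  [0,0,3,0,1],
  [0,0,0,0,1],
  [0,0,0,0,1],
])

```text
t: 2.3
eef_pos: [0.4488, -0.2735, 0.2012]
tool_rot: [-0.001, 0.723, 0.69, -0.0]
contact_force: [-0.7, -0.7, -0.0]
gripper_width: 1.004
grasp_force: 0.0
```

```bash
python3 - <<'E'
from h import *
to(.4497,-.2722,.082,-2.5)
E
```

```text
t 2.3 at [ 0.4488 -0.2735  0.2012] tool-y ang -2.7 tilt z [-0.002  0.    -1.   ] turn -0.2 now-axes [ 0.13  0.1  11.92] after-turn [ 0.13  0.08 11.92] w 1.00 f 0.0 [-0.7 -0.7 -0. ] q7 0.25
```

Emit:
carry_out([
  [0.13,0.1,3,0,1],
  [0,0,3,0,1],
  [0,0,3,0,1],
  [0,0,2,0,1],
  [0,0,0.9,0,1],
  [0,0,0,0,-1],
  [0,0,0,0,-1],
  [0,0,0,0,-1],
  [0,0,0,0,-1],
  [0,0,0,0,-1],
  [0,0,0,0,-1],
  [0,0,0,0,-1],
], force=40)

```text
t: 3.5
eef_pos: [0.45, -0.2718, 0.0831]
tool_rot: [-0.0, 0.722, 0.692, -0.001]
contact_force: [-5.4, 0.7, 8.7]
gripper_width: 0.186
grasp_force: 42.4
```

Emit:
carry_out([
  [0,0,0,-8,-1],
  [0,0,0,-8,-1],
  [0,0,0,-8,-1],
  [0,0,0,-8,-1],
  [0,0,0,-8,-1],
  [0,0,0,-8,-1],
  [0,0,0,-8,-1],
  [0,0,0,-8,-1],
  [0,0,0,-8,-1],
  [0,0,0,-8,-1],
  [0,0,0,-8,-1],
  [0,0,0,-2,-1],
])

```text
t: 4.7
eef_pos: [0.4505, -0.2711, 0.0831]
tool_rot: [-0.0, 0.02, 1.0, 0.0]
contact_force: [-3.5, 2.4, 8.9]
gripper_width: 0.176
grasp_force: 39.2
```

```bash
python3 - <<'E'
from h import *
to(.4497,-.2722,.082,87.5);print(bot.get_obs()["torque"])
E
```

```text
t 4.7 at [ 0.4505 -0.2711  0.0831] tool-y ang 87.8 tilt z [-0.001  0.    -1.   ] turn 0.3 now-axes [ 0.07 -0.11  0.11] after-turn [ 0.07 -0.11  0.11] w 0.18 f 39.2 [-3.5  2.4  8.9] q7 1.50
[ 0.57285518  0.6693059  -0.16380518]
```

Emit:
carry_out([
  [0,0,0,0,0.3],
  [0,0,0,0,1],
  [0,0,0,0,1],
  [0,0,0,0,1],
  [0,0,-4,0,1],
  [0,0,-4,0,1],
  [0,0,-4,0,1],
  [0,0,0,0,1],
  [4.5,0,0,0,1],
  [4.5,0,0,0,1],
  [0,0,0,0,1],
  [0,0,0,0,1],
])

```text
t: 5.9
eef_pos: [0.3599, -0.2682, 0.2021]
tool_rot: [-0.0, 0.023, 1.0, -0.001]
contact_force: [-0.2, 0.6, -0.1]
gripper_width: 1.001
grasp_force: 0.0
```

```bash
python3 - <<'E'
from h import *
im=[]
for n,(u0,u1,v0,v1) in {"scene":(165,275,120,200),"top":(310,410,180,290)}.items():
    p=imaging.read_camera(n);im.append(cv2.resize(p[v0:v1,u0:u1,::-1],(400,440),interpolation=2))
cv2.imwrite("pics/box2.png",np.hstack(im))
to(.564,-.336,.2,87.5)
E
```

```text
t 6.0 at [ 0.362  -0.2677  0.2025] tool-y ang 87.6 tilt z [ 0.001 -0.    -1.   ] turn 0.1 now-axes [-20.47  -5.96   0.28] after-turn [-20.48  -5.94   0.25] w 1.00 f 0.0 [-0.8  0.3 -0.6] q7 1.81
```

View pics/box2.png

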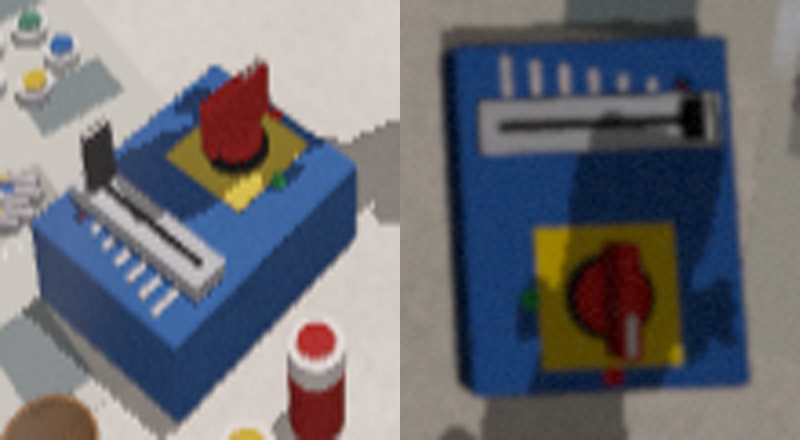

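The isolator pointer is now at the red dot, crop (614,375), so it is off. The slider's white line is at crop (713,118), and the mark bars run from (507,75) for mark 6 to the red bar at (683,85). Next is the slider.

```bash
python3 - <<'E'
from h import *
f=lambda u,v:(310+(u-400)/4-.4,180+v/4-.4)
for u,v in [(507,75),(537,77),(565,78),(594,80),(623,82),(652,84),(683,85)]: print(plane("top",f(u,v),.061).round(4))
print("slider",plane("top",f(713,118),.11).round(4))
to(.565,-.335,.2,87.5)
E
```

```text
[ 0.6014 -0.211   0.061 ]
[ 0.5994 -0.2316  0.061 ]
[ 0.5982 -0.2509  0.061 ]
[ 0.5963 -0.2708  0.061 ]
[ 0.5943 -0.2908  0.061 ]
[ 0.5924 -0.3107  0.061 ]
[ 0.5911 -0.3321  0.061 ]
slider [ 0.5661 -0.3326  0.11  ]
t 6.0 at [ 0.362  -0.2677  0.2025] tool-y ang 87.6 tilt z [ 0.001 -0.    -1.   ] turn 0.1 now-axes [-20.57  -5.85   0.28] after-turn [-20.57  -5.84   0.25] w 1.00 f 0.0 [-0.8  0.3 -0.6] q7 1.81
```

Emit:
carry_out([
  [-4.1,-1.2,0,0,1],
  [-4.1,-1.2,0,0,1],
  [-4.1,-1.2,0,0,1],
  [-4.1,-1.2,0,0,1],
  [-4.1,-1.2,0,0,1],
  [0,0,0,0,1],
  [0,0,0,0,1],
])

```text
t: 6.7
eef_pos: [0.5649, -0.3351, 0.2011]
tool_rot: [-0.0, 0.021, 1.0, 0.001]
contact_force: [-0.1, 0.0, 0.1]
gripper_width: 0.996
grasp_force: 0.0
```

```bash
python3 - <<'E'
from h import *
to(.565,-.335,.088,87.5)
E
```

```text
t 6.7 at [ 0.5649 -0.3351  0.2011] tool-y ang 87.6 tilt z [-0.     0.002 -1.   ] turn 0.1 now-axes [-1.000e-02 -1.000e-02  1.131e+01] after-turn [-1.000e-02  1.000e-02  1.131e+01] w 1.00 f 0.0 [-0.1  0.   0.1] q7 1.62
```

Emit:
carry_out([
  [0,0.1,3,0,1],
  [0,0,3,0,1],
  [0,0,3,0,1],
  [0,0,2.3,0,1],
  [0,0,0,0,1],
  [0,0,0,0,-1],
  [0,0,0,0,-1],
  [0,0,0,0,-1],
  [0,0,0,0,-1],
  [0,0,0,0,-1],
  [0,0,0,0,-1],
], force=20)

```text
t: 7.8
eef_pos: [0.5641, -0.3301, 0.0909]
tool_rot: [0.0, 0.019, 1.0, 0.003]
contact_force: [-3.2, 11.4, 10.9]
gripper_width: 0.162
grasp_force: 22.1
```

```bash
python3 - <<'E'
from h import *
to(.5665,-.2503,.088,87.5)
E
```

```text
t 7.8 at [ 0.5641 -0.3301  0.0909] tool-y ang 87.8 tilt z [ 0.     0.005 -1.   ] turn 0.3 now-axes [0.07 7.98 0.33] after-turn [0.11 7.98 0.29] w 0.16 f 22.1 [-3.2 11.4 10.9] q7 1.55
```

Emit:
carry_out([
  [0,1.5,0,0,-1],
  [0,1.5,0,0,-1],
  [0,1.5,0,0,-1],
  [0,1.5,0,0,-1],
  [0,1.5,0,0,-1],
  [0,0.8,0,0,-1],
  [0,0,0,0,-1],
  [0,0,0,0,-1],
])

```text
t: 8.6
eef_pos: [0.5636, -0.2525, 0.0908]
tool_rot: [-0.003, 0.021, 1.0, -0.001]
contact_force: [-15.6, 1.1, 19.3]
gripper_width: 0.163
grasp_force: 23.9
```

```bash
python3 - <<'E'
from h import *
to(.5665,-.2503,.088,87.5)
E
```

```text
t 8.6 at [ 0.5636 -0.2525  0.0908] tool-y ang 87.6 tilt z [-0.007 -0.002 -1.   ] turn 0.1 now-axes [-0.28  0.24  0.28] after-turn [-0.28  0.24  0.28] w 0.16 f 23.9 [-15.6   1.1  19.3] q7 1.41
```

Emit:
carry_out([
  [0,0.2,0,0,-1],
  [0,0,0,0,-1],
  [0,0,0,0,-1],
  [0,0,0,0,0],
  [0,0,0,0,0.6],
  [0,0,0,0,0.6],
  [0,0,0,0,0.6],
  [0,0,-4,0,0.6],
  [0,0,-4,0,1],
  [0,0,-4,0,1],
  [0,0,0,0,1],
])

```text
t: 9.7
eef_pos: [0.5705, -0.2506, 0.2153]
tool_rot: [0.005, 0.021, 1.0, -0.001]
contact_force: [1.4, 0.2, 0.4]
gripper_width: 1.002
grasp_force: 0.0
```

Emit:
carry_out([
  [0,4,0,8,1],
  [0,4,0,8,1],
  [0,3,0,8,1],
  [0,0,0,8,1],
  [0,0,0,8,1],
  [0,0,0,8,1],
  [0,0,0,8,1],
  [0,0,0,8,1],
  [0,0,0,8,1],
  [0,0,0,8,1],
  [0,0,0,8,1],
  [0,0,0,5.6,1],
])

```text
t: 10.9
eef_pos: [0.5851, -0.1426, 0.2086]
tool_rot: [-0.0, 0.745, 0.667, -0.0]
contact_force: [-0.2, 0.0, 0.5]
gripper_width: 1.0
grasp_force: 0.0
```

```bash
python3 - <<'E'
from h import *
im=[]
for n,(u0,u1,v0,v1) in {"scene":(165,275,120,200),"top":(310,410,180,290)}.items():
    p=imaging.read_camera(n);im.append(cv2.resize(p[v0:v1,u0:u1,::-1],(400,440),interpolation=2))
    for c in ("red","yellow","blue","purple"): print(n,c,[(b[0].round(1).tolist(),int(b[1])) for b in blobs(mask(p,c),40)])
cv2.imwrite("pics/box3.png",np.hstack(im))
to(.5402,-.0907,.2,-6)
E
```

```text
scene red [([229.6, 141.1], 248), ([251.5, 181.5], 52), ([251.5, 194.7], 134)]
scene yellow [([230.6, 149.5], 228), ([232.0, 201.1], 64), ([232.8, 215.1], 156)]
scene blue [([337.7, 68.4], 673), ([464.9, 97.0], 3788), ([209.3, 143.6], 182), ([222.0, 169.5], 1886), ([148.0, 157.9], 46), ([259.2, 224.5], 75), ([257.8, 239.0], 118)]
scene purple [([321.9, 187.4], 49), ([319.8, 200.8], 131)]
top red [([293.2, 221.9], 98), ([469.3, 229.4], 55)]
top yellow [([285.5, 184.9], 104), ([455.3, 241.0], 62), ([349.5, 258.9], 276)]
top blue [([445.9, 179.2], 121), ([241.9, 178.9], 90), ([449.6, 191.6], 134), ([336.3, 257.4], 771), ([462.2, 258.2], 50)]
top purple [([229.2, 266.3], 86)]
t 11.0 at [ 0.5851 -0.1425  0.2087] tool-y ang -6.1 tilt z [-0.001 -0.    -1.   ] turn -0.1 now-axes [ 4.68 -5.01  0.87] after-turn [ 4.69 -5.01  0.87] w 1.00 f 0.0 [-0.3 -0.   0.1] q7 -0.16
```

View pics/box3.png

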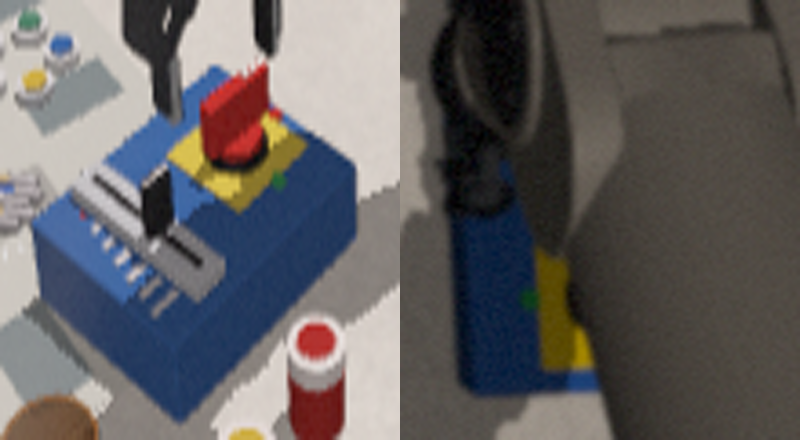

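In the box crop the slider now stands near the fourth white bar, at (155,205), and the isolator is off; the arm hides the top view. I'll recheck the slider later. The red jar is next.

Emit:
carry_out([
  [2.35,-2.5,0,0,1],
  [2.35,-2.5,0,0,1],
  [0,0,0,0,1],
  [0,0,4,0,1],
  [0,0,4,0,1],
  [0,0,4,0,1],
  [0,0,4,0,1],
  [0,0,2.9,0,1],
  [0,0,0,0,1],
  [0,0,0,0,1],
], force=30)

```text
t: 12.0
eef_pos: [0.5408, -0.0908, 0.0204]
tool_rot: [-0.0, 0.743, 0.669, -0.0]
contact_force: [-0.0, -0.7, 0.3]
gripper_width: 0.999
grasp_force: 0.0
```

Emit:
carry_out([
  [0,0,0,0,-1],
  [0,0,0,0,-1],
  [0,0,0,0,-1],
  [0,0,0,0,-1],
  [0,0,0,0,-1],
  [0,0,0,0,-1],
  [0,0,-4,0,-1],
  [0,0,-4,0,-1],
  [0,0,-4,0,-1],
  [0,0,-4,0,-1],
  [0,0,-2,0,-1],
  [0,0,0,0,-1],
])

```text
t: 13.2
eef_pos: [0.5427, -0.0909, 0.2045]
tool_rot: [0.003, 0.744, 0.669, 0.002]
contact_force: [-0.2, -0.6, -1.2]
gripper_width: 0.573
grasp_force: 32.0
```

```bash
python3 - <<'E'
from h import *
to(.4404,.2227,.2,-6)
E
```

```text
t 13.2 at [ 0.5427 -0.0909  0.2045] tool-y ang -6.1 tilt z [ 0.007 -0.002 -1.   ] turn -0.1 now-axes [ 30.1  -13.49   0.32] after-turn [ 30.12 -13.45   0.45] w 0.57 f 32.0 [-0.2 -0.6 -1.2] q7 -0.24
```

Emit:
carry_out([
  [3.76,-1.7,0,0,-1],
  [3.76,-1.7,0,0,-1],
  [3.76,-1.7,0,0,-1],
  [3.76,-1.7,0,0,-1],
  [3.76,-1.7,0,0,-1],
  [3.76,-1.7,0,0,-1],
  [3.76,-1.7,0,0,-1],
  [3.76,-1.7,0,0,-1],
  [0,0,0,0,-1],
  [0,0,0,0,-1],
  [0,0,0,0,-1],
  [0,0,0,0,-1],
])

```text
t: 14.4
eef_pos: [0.4375, 0.2212, 0.1998]
tool_rot: [0.0, 0.744, 0.668, -0.001]
contact_force: [0.1, -0.3, -0.9]
gripper_width: 0.582
grasp_force: 32.0
```

```bash
python3 - <<'E'
from h import *
to(.4404,.2227,.092,-6)
E
```

```text
t 14.4 at [0.4375 0.2212 0.1998] tool-y ang -6.2 tilt z [-0.001 -0.001 -1.   ] turn -0.2 now-axes [ 0.19  0.28 10.78] after-turn [ 0.18  0.28 10.78] w 0.58 f 32.0 [ 0.1 -0.3 -0.9] q7 -0.91
```

Emit:
carry_out([
  [0.2,0.3,3,0,-1],
  [0,0,3,0,-1],
  [0,0,2.5,0,-1],
  [0,0,1.5,0,-1],
  [0,0,0.8,0,-1],
  [0,0,0,0,-1],
  [0,0,0,0,0.4],
  [0,0,0,0,0.8],
  [0,0,0,0,0.8],
  [0,0,0,0,0.8],
  [0,0,-2,0,0.8],
  [0,0,-3,0,1],
])

```text
t: 15.6
eef_pos: [0.4391, 0.2237, 0.1417]
tool_rot: [-0.001, 0.743, 0.669, -0.002]
contact_force: [1.4, -0.0, 0.5]
gripper_width: 0.996
grasp_force: 0.0
```

Emit:
carry_out([
  [0,0,-4,0,1],
  [0,0,-3,0,1],
  [-2,2,0,0,1],
  [-4,4,0,0,1],
  [-4,4,0,0,1],
  [-4,4,0,0,1],
  [-2,2,0,0,1],
  [0,0,0,0,1],
  [0,0,0,0,1],
])

```text
t: 16.5
eef_pos: [0.57, 0.0634, 0.2121]
tool_rot: [-0.0, 0.744, 0.668, -0.0]
contact_force: [-0.4, 0.9, 0.2]
gripper_width: 0.998
grasp_force: 0.0
```

```bash
cat > jars.py <<'E'
from h import *
t=imaging.read_camera("top");s=imaging.read_camera("scene")
for c in ("red","yellow","blue","purple"):
    print(c,[(plane("top",b[0],.057).round(4).tolist(),b[0].round(1).tolist(),int(b[1])) for b in blobs(mask(t,c),30)][:5],[(b[0].round(1).tolist(),int(b[1])) for b in blobs(mask(s,c),30)])
E
python3 - <<'E'
import jars
from h import *
to(.6628,.0471,.2,-6)
E
```

```text
red [([0.506, -0.5749, 0.057], [469.4, 229.4], 54), ([0.4497, -0.2764, 0.057], [362.6, 253.2], 324), ([0.4335, 0.2406, 0.057], [172.5, 265.0], 125)] [([229.6, 141.1], 250), ([366.1, 191.1], 74), ([362.2, 206.4], 220)]
yellow [([0.6428, -0.0723, 0.057], [285.3, 184.9], 106), ([0.45, -0.2711, 0.057], [360.6, 253.2], 776), ([0.4758, -0.5336, 0.057], [455.4, 240.9], 61)] [([230.6, 149.4], 225), ([232.0, 201.1], 66), ([233.2, 215.0], 165)]
blue [([0.6466, -0.5205, 0.057], [445.9, 179.2], 122), ([0.612, -0.5289, 0.057], [449.8, 191.5], 140), ([0.5068, -0.2685, 0.057], [358.6, 232.3], 3457), ([0.4279, -0.5487, 0.057], [462.2, 258.4], 48)] [([337.4, 68.3], 653), ([465.0, 97.0], 3790), ([209.6, 143.3], 201), ([222.6, 169.5], 1839), ([148.2, 157.9], 46), ([259.2, 224.5], 76), ([258.3, 238.8], 123)]
purple [] [([321.9, 187.4], 49), ([319.7, 200.8], 132)]
t 16.6 at [0.5693 0.0652 0.2124] tool-y ang -6.0 tilt z [-0.     0.001 -1.   ] turn 0.0 now-axes [-0.83  9.48  1.24] after-turn [-0.82  9.48  1.24] w 1.00 f 0.0 [ 0.2  0.2 -0.1] q7 -0.55
```

Emit:
carry_out([
  [-0.2,3.2,0,0,0.8],
  [-0.3,3.2,0,0,0.8],
  [-0.3,3.1,0,0,0.8],
  [0,0,0,0,0.8],
  [0,0,4,0,0.8],
  [0,0,4,0,0.8],
  [0,0,4,0,0.8],
  [0,0,4,0,0.8],
  [0,0,3.2,0,0.8],
  [0,0,0,0,0.8],
  [0,0,0,0,0.8],
])

```text
t: 17.7
eef_pos: [0.6632, 0.0472, 0.0211]
tool_rot: [-0.0, 0.743, 0.669, 0.0]
contact_force: [0.4, -0.2, 1.2]
gripper_width: 0.899
grasp_force: 0.0
```

Emit:
carry_out([
  [0,0,0,0,-1],
  [0,0,0,0,-1],
  [0,0,0,0,-1],
  [0,0,0,0,-1],
  [0,0,0,0,-1],
  [0,0,0,0,-1],
  [0,0,-4,0,-1],
  [0,0,-4,0,-1],
  [0,0,-4,0,-1],
  [0,0,-4,0,-1],
  [0,0,-2,0,-1],
  [0,0,0,0,-1],
])

```text
t: 18.9
eef_pos: [0.666, 0.0464, 0.2057]
tool_rot: [0.003, 0.744, 0.669, 0.003]
contact_force: [0.2, 1.4, -1.3]
gripper_width: 0.578
grasp_force: 32.0
```

```bash
python3 - <<'E'
from h import *
print(tri([172.5,265],[366.1,191.1]))
to(.6094,.2877,.2,-6)
E
```

```text
(array([0.44048109, 0.22531483, 0.1262041 ]), np.float64(6.248940050698105e-05))
t 18.9 at [0.666  0.0464 0.2057] tool-y ang -6.1 tilt z [ 0.009  0.001 -1.   ] turn -0.1 now-axes [23.39 -8.19  0.54] after-turn [23.4  -8.15  0.57] w 0.58 f 32.0 [ 0.2  1.4 -1.3] q7 -0.51
```

Emit:
carry_out([
  [2.9,-1.1,0,0,-1],
  [2.9,-1.1,0,0,-1],
  [2.9,-1.1,0,0,-1],
  [2.9,-1.1,0,0,-1],
  [2.9,-1.0,0,0,-1],
  [2.9,-1.0,0,0,-1],
  [2.9,-1.0,0,0,-1],
  [3.0,-0.6,0,0,-1],
  [0,0,0,0,-1],
  [0,0,0,0,-1],
  [0,0,0,0,-1],
  [0,0,0,0,-1],
])

```text
t: 20.1
eef_pos: [0.6093, 0.284, 0.1999]
tool_rot: [0.0, 0.744, 0.668, -0.0]
contact_force: [0.0, -0.5, -2.1]
gripper_width: 0.573
grasp_force: 32.0
```

```bash
python3 - <<'E'
from h import *
to(.6094,.2877,.092,-6)
E
```

```text
t 20.1 at [0.6093 0.284  0.1999] tool-y ang -6.2 tilt z [-0.    -0.001 -1.   ] turn -0.2 now-axes [ 0.38 -0.03 10.79] after-turn [ 0.37 -0.03 10.79] w 0.57 f 32.0 [ 0.  -0.5 -2.1] q7 -0.90
```

Emit:
carry_out([
  [0.4,0,3,0,-1],
  [0,0,3,0,-1],
  [0,0,2.5,0,-1],
  [0,0,1.5,0,-1],
  [0,0,0.8,0,-1],
  [0,0,0,0,-1],
  [0,0,0,0,0.4],
  [0,0,0,0,0.8],
  [0,0,0,0,0.8],
  [0,0,0,0,0.8],
  [0,0,-2,0,0.8],
  [0,0,-3,0,1],
])

```text
t: 21.3
eef_pos: [0.608, 0.289, 0.1409]
tool_rot: [-0.001, 0.743, 0.669, -0.002]
contact_force: [0.5, -0.4, 1.2]
gripper_width: 0.998
grasp_force: 0.0
```

Emit:
carry_out([
  [0,0,-4,0,1],
  [0,0,-3,0,1],
  [-4,0,0,0,1],
  [-4,0,0,0,1],
  [-4,0,0,0,1],
  [-4,0,0,0,1],
  [-4,0,0,0,1],
  [-4,0,0,0,1],
  [0,0,0,0,1],
  [0,0,0,0,1],
])

```text
t: 22.3
eef_pos: [0.584, 0.05, 0.2125]
tool_rot: [0.0, 0.744, 0.668, 0.0]
contact_force: [1.1, 0.6, 0.2]
gripper_width: 0.999
grasp_force: 0.0
```

```bash
python3 - <<'E'
import jars
from h import *
to(.6429,-.0726,.2,-6)
to(.4257,.0878,.2,-6)
E
```

```text
red [([0.506, -0.5749, 0.057], [469.4, 229.4], 54), ([0.4492, -0.2763, 0.057], [362.6, 253.4], 323), ([0.4334, 0.2406, 0.057], [172.5, 265.0], 124)] [([229.5, 141.0], 248), ([366.2, 191.1], 73), ([362.2, 206.4], 221)]
yellow [([0.643, -0.0726, 0.057], [285.4, 184.8], 107), ([0.45, -0.2711, 0.057], [360.7, 253.2], 777), ([0.4756, -0.5333, 0.057], [455.3, 240.9], 63)] [([230.5, 149.4], 226), ([232.0, 201.1], 67), ([233.2, 215.0], 165)]
blue [([0.6463, -0.5198, 0.057], [445.7, 179.3], 120), ([0.6119, -0.5286, 0.057], [449.7, 191.6], 141), ([0.5069, -0.2685, 0.057], [358.6, 232.2], 3455), ([0.6158, 0.311, 0.057], [146.3, 198.4], 108), ([0.4283, -0.5487, 0.057], [462.2, 258.2], 50)] [([337.4, 68.2], 656), ([465.0, 97.1], 3789), ([209.6, 143.3], 201), ([221.9, 169.9], 1805), ([148.0, 157.9], 48), ([356.0, 240.4], 112), ([351.8, 257.4], 248)]
purple [([0.4226, 0.0941, 0.057], [226.8, 267.4], 37)] [([321.9, 187.4], 49), ([319.8, 200.8], 131)]
t 22.4 at [0.5839 0.0527 0.2126] tool-y ang -6.0 tilt z [ 0.     0.001 -1.   ] turn 0.0 now-axes [-11.85   7.17   1.25] after-turn [-11.84   7.18   1.26] w 1.00 f 0.0 [-1.   0.2  0.3] q7 -0.52
t 22.4 at [0.5839 0.0527 0.2126] tool-y ang -6.0 tilt z [ 0.     0.001 -1.   ] turn 0.0 now-axes [  1.84 -16.1    1.25] after-turn [  1.84 -16.1    1.26] w 1.00 f 0.0 [-1.   0.2  0.3] q7 -0.52
```

Blue is seated in its cell and yellow has not moved. Next is yellow.

Emit:
carry_out([
  [-4,2.4,0,0,0.9],
  [-4,2.4,0,0,0.9],
  [-3.9,2.4,0,0,0.9],
  [0,0,0,0,0.9],
  [0,0,4,0,0.9],
  [0,0,4,0,0.9],
  [0,0,4,0,0.9],
  [0,0,4,0,0.9],
  [0,0,3.2,0,0.9],
  [0,0,0,0,0.9],
  [0,0,0,0,0.9],
])

```text
t: 23.5
eef_pos: [0.6433, -0.073, 0.0207]
tool_rot: [-0.0, 0.743, 0.669, 0.0]
contact_force: [1.1, 0.2, 0.2]
gripper_width: 0.955
grasp_force: 0.0
```

Emit:
carry_out([
  [0,0,0,0,-1],
  [0,0,0,0,-1],
  [0,0,0,0,-1],
  [0,0,0,0,-1],
  [0,0,0,0,-1],
  [0,0,0,0,-1],
  [0,0,-4,0,-1],
  [0,0,-4,0,-1],
  [0,0,-4,0,-1],
  [0,0,-4,0,-1],
  [0,0,-2,0,-1],
  [0,0,0,0,-1],
])

```text
t: 24.7
eef_pos: [0.6452, -0.0746, 0.2054]
tool_rot: [0.003, 0.744, 0.669, 0.003]
contact_force: [0.8, -0.1, -0.5]
gripper_width: 0.575
grasp_force: 32.1
```

```bash
python3 - <<'E'
from h import *
print(tri([146.3,198.4],[356,240.4]))
to(.6004,.2056,.2,-6)
E
```

```text
(array([0.61004243, 0.29102099, 0.12555358]), np.float64(0.00017967785143709235))
t 24.7 at [ 0.6452 -0.0746  0.2054] tool-y ang -6.1 tilt z [ 0.008 -0.001 -1.   ] turn -0.1 now-axes [27.39 -7.43  0.48] after-turn [27.4  -7.39  0.54] w 0.57 f 32.1 [ 0.8 -0.1 -0.5] q7 -0.32
```

Emit:
carry_out([
  [3.4,-0.9,0,0,-1],
  [3.4,-0.9,0,0,-1],
  [3.4,-0.9,0,0,-1],
  [3.5,-0.9,0,0,-1],
  [3.5,-0.9,0,0,-1],
  [3.5,-0.9,0,0,-1],
  [3.5,-0.9,0,0,-1],
  [3.5,-0.9,0,0,-1],
  [0,0,0,0,-1],
  [0,0,0,0,-1],
  [0,0,0,0,-1],
  [0,0,0,0,-1],
])

```text
t: 25.9
eef_pos: [0.6009, 0.2063, 0.1998]
tool_rot: [0.0, 0.744, 0.668, -0.001]
contact_force: [0.0, -0.2, -1.3]
gripper_width: 0.578
grasp_force: 32.1
```

```bash
python3 - <<'E'
from h import *
to(.6004,.2056,.092,-6)
E
```

```text
t 25.9 at [0.6009 0.2063 0.1998] tool-y ang -6.2 tilt z [-0.    -0.001 -1.   ] turn -0.2 now-axes [-0.06 -0.04 10.78] after-turn [-0.08 -0.04 10.78] w 0.58 f 32.1 [ 0.  -0.2 -1.3] q7 -0.79
```

Emit:
carry_out([
  [0,0,3,0,-1],
  [0,0,3,0,-1],
  [0,0,2.5,0,-1],
  [0,0,1.5,0,-1],
  [0,0,0.8,0,-1],
  [0,0,0,0,-1],
  [0,0,0,0,0.4],
  [0,0,0,0,0.8],
  [0,0,0,0,0.8],
  [0,0,0,0,0.8],
  [0,0,-2,0,0.8],
  [0,0,-3,0,1],
])

```text
t: 27.1
eef_pos: [0.5993, 0.2076, 0.141]
tool_rot: [-0.001, 0.744, 0.669, -0.002]
contact_force: [0.8, -0.9, -0.7]
gripper_width: 0.999
grasp_force: 0.0
```

Emit:
carry_out([
  [0,0,-4,0,1],
  [0,0,-3,0,1],
  [-4,0,0,0,1],
  [-4,0,0,0,1],
  [-4,0,0,0,1],
  [-4,0,0,0,1],
  [-4,0,0,0,1],
  [-4,0,0,0,1],
  [0,0,0,0,1],
  [0,0,0,0,1],
])

```text
t: 28.1
eef_pos: [0.5751, -0.0315, 0.2124]
tool_rot: [0.0, 0.744, 0.668, 0.0]
contact_force: [-0.8, 0.1, -0.1]
gripper_width: 1.001
grasp_force: 0.0
```

```bash
python3 - <<'E'
import jars
from h import *
to(.4257,.0878,.2,-6)
E
```

```text
red [([0.506, -0.5749, 0.057], [469.4, 229.4], 54), ([0.4492, -0.2764, 0.057], [362.6, 253.4], 308), ([0.4335, 0.2406, 0.057], [172.5, 265.0], 125)] [([228.1, 142.3], 201), ([366.2, 191.1], 73), ([362.3, 206.4], 221)]
yellow [([0.6066, 0.2243, 0.057], [178.0, 200.9], 126), ([0.4627, -0.2886, 0.057], [366.8, 248.3], 474), ([0.4756, -0.5333, 0.057], [455.3, 240.9], 63), ([0.4107, -0.2688, 0.057], [360.6, 267.8], 42)] [([227.1, 150.6], 174), ([327.6, 221.9], 101), ([325.2, 238.2], 238)]
blue [([0.6462, -0.52, 0.057], [445.7, 179.4], 118), ([0.612, -0.5289, 0.057], [449.9, 191.5], 140), ([0.5195, -0.3089, 0.057], [373.0, 227.2], 2173), ([0.6158, 0.311, 0.057], [146.3, 198.4], 108), ([0.4283, -0.5487, 0.057], [462.2, 258.2], 50)] [([337.5, 68.4], 660), ([464.9, 97.1], 3788), ([209.6, 143.3], 201), ([221.9, 170.0], 1819), ([147.6, 157.9], 48), ([355.9, 240.4], 113), ([351.7, 257.4], 249)]
purple [([0.4255, 0.0879, 0.057], [229.1, 266.3], 84)] [([321.9, 187.4], 49), ([319.7, 200.8], 130)]
t 28.2 at [ 0.5753 -0.0289  0.2125] tool-y ang -6.0 tilt z [ 0.     0.001 -1.   ] turn 0.0 now-axes [ 10.05 -16.1    1.25] after-turn [ 10.04 -16.1    1.25] w 1.00 f 0.0 [-0.1 -1.3  0.2] q7 -0.37
```

Emit:
carry_out([
  [2.0,-3.2,0,0,0.9],
  [2.0,-3.2,0,0,0.9],
  [2.0,-3.2,0,0,0.9],
  [2.0,-3.2,0,0,0.9],
  [2.05,-3.3,0,0,0.9],
  [0,0,0,0,0.9],
  [0,0,0,0,0.9],
  [0,0,4,0,0.9],
  [0,0,4,0,0.9],
  [0,0,3,0,0.9],
  [0,0,0,0,0.9],
])

```text
t: 29.3
eef_pos: [0.4237, 0.086, 0.0992]
tool_rot: [-0.002, 0.743, 0.669, -0.003]
contact_force: [-0.7, -0.2, 0.2]
gripper_width: 0.95
grasp_force: 0.0
```

```bash
python3 - <<'E'
from h import *
to(.4257,.0878,.0205,-6)
E
```

```text
t 29.3 at [0.4237 0.086  0.0992] tool-y ang -6.1 tilt z [-0.007 -0.    -1.   ] turn -0.1 now-axes [0.21 0.23 7.86] after-turn [0.2  0.18 7.87] w 0.95 f 0.0 [-0.7 -0.2  0.2] q7 -0.75
```

Emit:
carry_out([
  [0.15,0.1,3,0,0.9],
  [0,0,3,0,0.9],
  [0,0,1.9,0,0.9],
  [0,0,0,0,0.9],
  [0,0,0,0,0.9],
  [0,0,0,0,-1],
  [0,0,0,0,-1],
  [0,0,0,0,-1],
  [0,0,0,0,-1],
  [0,0,0,0,-1],
  [0,0,0,0,-1],
])

```text
t: 30.4
eef_pos: [0.4278, 0.0881, 0.0246]
tool_rot: [0.001, 0.744, 0.669, 0.001]
contact_force: [-2.3, 0.5, 10.0]
gripper_width: 0.58
grasp_force: 29.7
```

```bash
python3 - <<'E'
from h import *
to(.4491,.3048,.2,-6)
E
```

```text
t 30.4 at [0.4278 0.0881 0.0246] tool-y ang -6.1 tilt z [ 0.002 -0.    -1.   ] turn -0.1 now-axes [ 21.78  -0.14 -17.54] after-turn [ 21.78  -0.14 -17.54] w 0.58 f 29.7 [-2.3  0.5 10. ] q7 -0.90
```

Emit:
carry_out([
  [0,0,-4,0,-1],
  [0,0,-4,0,-1],
  [0,0,-4,0,-1],
  [0,0,-4,0,-1],
  [0,0,-2,0,-1],
  [3.6,0,0,0,-1],
  [3.6,0,0,0,-1],
  [3.6,0,0,0,-1],
  [3.6,0,0,0,-1],
  [3.6,0,0,0,-1],
  [3.6,0,0,0,-1],
  [0,0,0,0,-1],
])

```text
t: 31.6
eef_pos: [0.4486, 0.3084, 0.2043]
tool_rot: [-0.002, 0.741, 0.671, 0.002]
contact_force: [-0.5, 0.8, -1.2]
gripper_width: 0.573
grasp_force: 32.5
```

Emit:
carry_out([
  [0,0,0,0,-1],
  [0,0,0,0,-1],
  [0,0,0,0,-1],
])

```text
t: 31.9
eef_pos: [0.4499, 0.3012, 0.2033]
tool_rot: [0.0, 0.744, 0.668, -0.0]
contact_force: [-0.5, -0.3, -1.9]
gripper_width: 0.577
grasp_force: 32.5
```

```bash
python3 - <<'E'
from h import *
to(.4491,.3048,.092,-6)
E
```

```text
t 31.9 at [0.4499 0.3012 0.2033] tool-y ang -6.2 tilt z [ 0.    -0.001 -1.   ] turn -0.2 now-axes [ 0.36 -0.13 11.13] after-turn [ 0.35 -0.12 11.13] w 0.58 f 32.5 [-0.5 -0.3 -1.9] q7 -1.09
```

Emit:
carry_out([
  [0.4,-0.1,3,0,-1],
  [0,0,3,0,-1],
  [0,0,2.5,0,-1],
  [0,0,1.5,0,-1],
  [0,0,1.1,0,-1],
  [0,0,0,0,-1],
  [0,0,0,0,0.4],
  [0,0,0,0,0.8],
  [0,0,0,0,0.8],
  [0,0,0,0,0.8],
  [0,0,-2,0,0.8],
  [0,0,-3,0,1],
])

```text
t: 33.1
eef_pos: [0.4482, 0.3059, 0.1414]
tool_rot: [-0.0, 0.744, 0.669, -0.002]
contact_force: [0.9, 0.1, 0.3]
gripper_width: 0.999
grasp_force: 0.0
```

Emit:
carry_out([
  [0,0,-4,0,1],
  [0,0,-3,0,1],
  [-3,4,0,0,1],
  [-3,4,0,0,1],
  [-4,1,0,0,1],
  [-4,0,0,0,1],
  [-4,0,0,0,1],
  [-4,0,0,0,1],
  [-4,0,0,0,1],
  [0,0,0,0,1],
  [0,0,0,0,1],
])

```text
t: 34.2
eef_pos: [0.5112, 0.0379, 0.2124]
tool_rot: [0.0, 0.744, 0.668, 0.0]
contact_force: [0.6, 1.2, -0.1]
gripper_width: 1.002
grasp_force: 0.0
```

```bash
python3 - <<'E'
import jars
from h import *
cv2.imwrite("pics/top4.png",cv2.resize(jars.t[120:300,120:420,::-1],(800,480),interpolation=2))
print(tri([178,200.9],[327.6,221.9]))
to(.450,-.2715,.2,87.5)
E
```

```text
red [([0.506, -0.5749, 0.057], [469.4, 229.4], 54), ([0.4497, -0.2764, 0.057], [362.6, 253.2], 309), ([0.4335, 0.2406, 0.057], [172.5, 265.0], 125)] [([229.5, 141.1], 249), ([366.2, 191.1], 73), ([362.3, 206.4], 219)]
yellow [([0.6065, 0.2244, 0.057], [177.9, 200.9], 127), ([0.4501, -0.271, 0.057], [360.6, 253.2], 776), ([0.4756, -0.5333, 0.057], [455.3, 240.9], 63)] [([230.5, 149.4], 224), ([327.6, 221.9], 100), ([325.1, 238.2], 239)]
blue [([0.6466, -0.5206, 0.057], [445.9, 179.2], 122), ([0.6121, -0.5291, 0.057], [449.9, 191.5], 135), ([0.5065, -0.2682, 0.057], [358.5, 232.4], 3478), ([0.6161, 0.3109, 0.057], [146.3, 198.3], 106), ([0.4283, -0.5487, 0.057], [462.2, 258.2], 50)] [([337.5, 68.4], 660), ([465.0, 97.1], 3792), ([209.6, 143.3], 201), ([222.6, 169.5], 1848), ([147.6, 157.9], 48), ([356.0, 240.4], 112), ([351.8, 257.4], 250)]
purple [([0.4429, 0.3276, 0.057], [140.2, 262.4], 106)] [([393.8, 206.5], 78), ([388.8, 222.2], 232)]
(array([0.60147531, 0.21040219, 0.1251887 ]), np.float64(7.892897969362016e-05))
t 34.3 at [0.5113 0.0402 0.2125] tool-y ang -6.0 tilt z [ 0.001  0.001 -1.   ] turn -93.5 now-axes [-31.64  -2.84   1.23] after-turn [  4.76 -31.41   1.25] w 1.00 f 0.0 [-0.1 -0.5  0.5] q7 -0.52
```

View pics/top4.png

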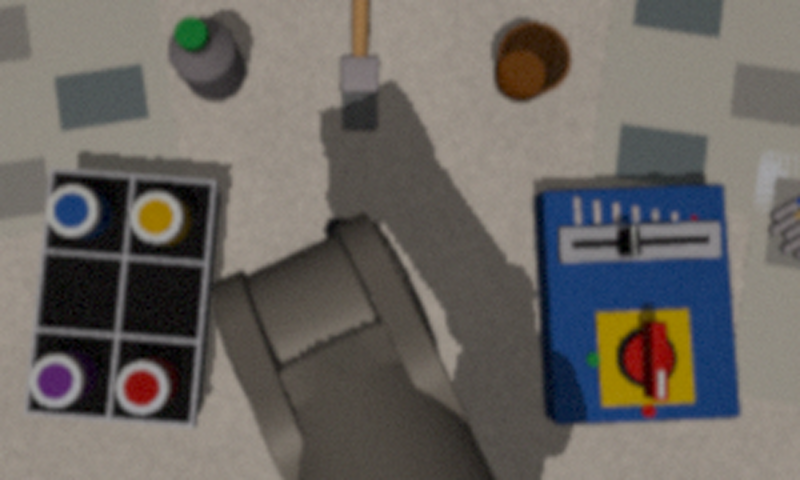

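All four jars stand in the corner compartments. The slider's white line is near crop (636,240), the isolator pointer is at the red dot (650,410), and the flask, brush and cup have not moved. I'll check the slider in numbers.

```bash
python3 - <<'E'
from h import *
print(tri([140.2,262.4],[393.8,206.5]))
t=imaging.read_camera("top")
g=t[206:214,345:372].min(2);print(g)
for u in (357,358,359): print(plane("top",(u,210),.11).round(4))
cv2.imwrite("pics/sl.png",cv2.resize(t[190:225,330:400,::-1],(800,400),interpolation=2))
E
```

```text
(array([0.44932456, 0.30608584, 0.12610025]), np.float64(0.00015410794209376176))
[[128 125 125 127 130 122  87  53  30  25  20  70 118  94  81 113 128 131
  131 134 131 133 134 132 133 130 131]
 [130 132 130 131 128 118  77  39   8   0  20  66 106  83  75 112 127 127
  126 128 129 128 128 127 129 128 128]
 [127 125 126 125 125 114  73  32   4   4  20  60  99  85  67 101 117 116
  118 113 111 104 107 106 108 106 105]
 [104  98 103  99  99  90  59  18   6   0   9  58 100  89  60  72  80  85
   78  81  69  64  68  67  69  67  66]
 [ 65  61  54  55  56  53  34  18   0   7  15  51  92  83  54  41  39  39
   45  41  38  43  37  37  37  42  43]
 [ 45  43  38  40  42  33  26   4  11   0  20  46  84  80  50  42  52  55
   54  68  65  69  65  64  65  70  72]
 [ 74  82  81  85  82  73  42  19   4   0  11  44  79  81  58  75  90  97
  100 105 106 106 107 109 105 107 113]
 [110 114 116 113 112 104  71  32   0   4   9  41  81  86  66  87 115 123
  126 128 128 125 129 127 130 128 129]]
[ 0.566  -0.2517  0.11  ]
[ 0.566  -0.2543  0.11  ]
[ 0.5659 -0.2569  0.11  ]
```

View pics/sl.png

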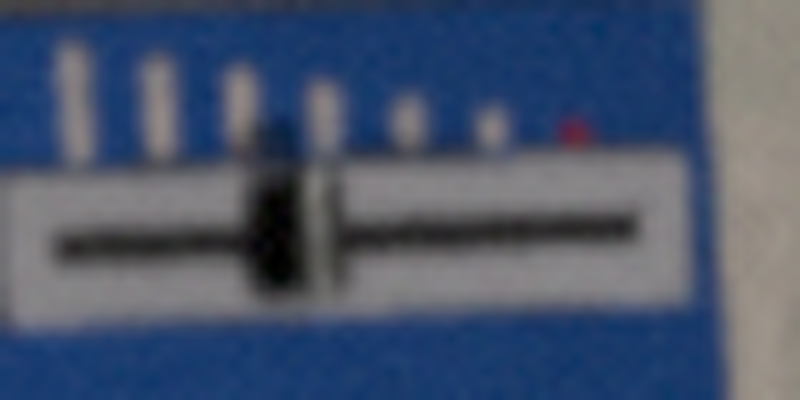

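The slider moved 80 mm from its end stop (camera 80.2, arm 79.6), which puts it at mark 4. All four jar tops are at about 0.126 m. I'll now turn the isolator on.

Emit:
carry_out([
  [0,0,0,-8.5,1],
  [0,0,0,-8.5,1],
  [0,0,0,-8.5,1],
  [0,0,0,-8.5,1],
  [0,0,0,-8.5,1],
  [0,0,0,-8.5,1],
  [0,0,0,-8.5,1],
  [0,0,0,-8.5,1],
  [0,0,0,-8.5,1],
  [0,0,0,-8.5,1],
  [0,0,0,-8.5,1],
  [0,0,0,0,1],
])

```text
t: 35.55
eef_pos: [0.5112, 0.0403, 0.2123]
tool_rot: [-0.0, 0.021, 1.0, 0.001]
contact_force: [0.2, -0.0, 0.4]
gripper_width: 1.002
grasp_force: 0.0
```

Emit:
carry_out([
  [0.6,-3.9,0,0,1],
  [0.6,-3.9,0,0,1],
  [0.6,-3.9,0,0,1],
  [0.6,-3.9,0,0,1],
  [0.6,-3.9,0,0,1],
  [0.6,-3.9,0,0,1],
  [0.6,-3.9,0,0,1],
  [0.6,-3.9,0,0,1],
  [0,0,0,0,1],
  [0,0,0,0,1],
  [0,0,0,0,1],
])

```text
t: 36.65
eef_pos: [0.4499, -0.2689, 0.2125]
tool_rot: [0.0, 0.022, 1.0, 0.0]
contact_force: [0.2, 0.1, 0.3]
gripper_width: 1.0
grasp_force: 0.0
```

```bash
python3 - <<'E'
from h import *
to(.450,-.2715,.083,87.5)
E
```

```text
t 36.6 at [ 0.4499 -0.2689  0.2125] tool-y ang 87.5 tilt z [ 0.001  0.001 -1.   ] turn -0.0 now-axes [-1.000e-02 -2.700e-01  1.295e+01] after-turn [-0.02 -0.26 12.95] w 1.00 f 0.0 [0.2 0.1 0.3] q7 1.60
```

Emit:
carry_out([
  [0,-0.2,3.5,0,1],
  [0,0,3.5,0,1],
  [0,0,3,0,1],
  [0,0,2,0,1],
  [0,0,0.9,0,1],
  [0,0,0,0,1],
  [0,0,0,0,-1],
  [0,0,0,0,-1],
  [0,0,0,0,-1],
  [0,0,0,0,-1],
  [0,0,0,0,-1],
  [0,0,0,0,-1],
], force=40)

```text
t: 37.85
eef_pos: [0.4495, -0.2712, 0.084]
tool_rot: [0.0, 0.022, 1.0, 0.001]
contact_force: [-2.4, 4.6, 7.6]
gripper_width: 0.178
grasp_force: 40.7
```

Emit:
carry_out([
  [0,0,0,8,-1],
  [0,0,0,8,-1],
  [0,0,0,8,-1],
  [0,0,0,8,-1],
  [0,0,0,8,-1],
  [0,0,0,8,-1],
  [0,0,0,8,-1],
  [0,0,0,8,-1],
  [0,0,0,8,-1],
  [0,0,0,8,-1],
  [0,0,0,8,-1],
  [0,0,0,3,-1],
])

```text
t: 39.05
eef_pos: [0.4499, -0.2712, 0.0841]
tool_rot: [0.0, 0.728, 0.685, 0.0]
contact_force: [-0.7, 6.3, 7.3]
gripper_width: 0.182
grasp_force: 69.9
```

Emit:
carry_out([
  [0,0,0,0,-1],
  [0,0,0,0,-1],
  [0,0,0,0,0.3],
  [0,0,0,0,1],
  [0,0,0,0,1],
  [0,0,0,0,1],
  [0,0,-4,0,1],
  [0,0,-4,0,1],
  [0,0,-4,0,1],
  [-4,-4,0,0,1],
  [-4,-4,0,0,1],
  [0,0,0,0,1],
])

```text
t: 40.25
eef_pos: [0.3679, -0.3443, 0.2031]
tool_rot: [-0.0, 0.733, 0.681, -0.002]
contact_force: [0.3, 0.6, -0.7]
gripper_width: 1.001
grasp_force: 0.0
```

```bash
python3 - <<'E'
import jars
from h import *
to(.450,-.2715,.083,-2.5)
im=[cv2.resize(jars.s[100:270,165:415,::-1],(400,272)),cv2.resize(jars.t[150:290,120:420,::-1],(583,272),interpolation=2)[:,:400],cv2.resize(jars.t[180:290,310:410,::-1],(400,328),interpolation=2)]
cv2.imwrite("pics/end.png",np.vstack([np.hstack(im[:2]),np.hstack([im[2],cv2.resize(jars.s[120:200,165:275,::-1],(400,328),interpolation=2)])]))
E
```

```text
red [([0.506, -0.5749, 0.057], [469.4, 229.4], 54), ([0.4475, -0.2822, 0.057], [364.8, 254.0], 316), ([0.4332, 0.2404, 0.057], [172.6, 265.1], 126)] [([229.1, 140.9], 240), ([366.2, 191.1], 73), ([362.3, 206.4], 219)]
yellow [([0.6069, 0.2245, 0.057], [177.9, 200.8], 129), ([0.4491, -0.2707, 0.057], [360.5, 253.6], 801), ([0.4758, -0.5333, 0.057], [455.3, 240.9], 64)] [([229.6, 149.3], 227), ([327.6, 221.9], 101), ([325.2, 238.2], 239)]
blue [([0.6465, -0.5202, 0.057], [445.8, 179.3], 124), ([0.6114, -0.5275, 0.057], [449.4, 191.8], 142), ([0.507, -0.2664, 0.057], [357.8, 232.2], 3429), ([0.6159, 0.3111, 0.057], [146.2, 198.4], 109), ([0.4283, -0.5487, 0.057], [462.2, 258.2], 50)] [([341.0, 68.4], 867), ([465.0, 97.1], 3795), ([208.1, 144.3], 179), ([222.7, 169.4], 1855), ([147.6, 157.9], 48), ([355.9, 240.4], 113), ([351.8, 257.4], 247)]
purple [([0.4429, 0.3273, 0.057], [140.2, 262.4], 105)] [([393.8, 206.5], 78), ([388.9, 222.1], 231)]
t 40.4 at [ 0.3729 -0.34    0.2032] tool-y ang -3.8 tilt z [-0. -0. -1.] turn -1.3 now-axes [ 7.35  7.25 12.02] after-turn [ 7.18  7.41 12.02] w 1.00 f 0.0 [ 0.3  0.3 -0.3] q7 0.40
```

View pics/end.png

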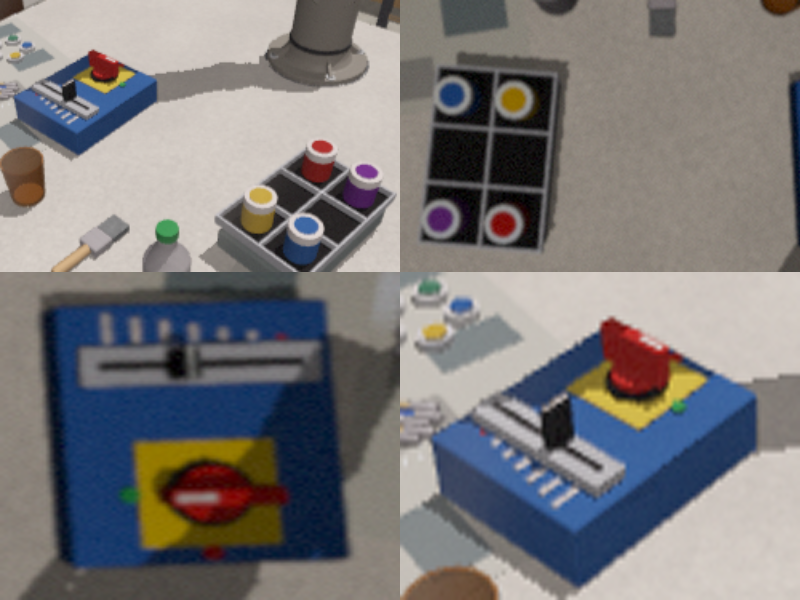

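The isolator pointer is at the green dot (130,495), so it is on. All four jars stand upright in the corner compartments, the slider is at mark 4, and the arm is clear.

```bash
python3 -c "
from station import bot
print(bot.hand_in())"
```

```text
the job is handed in; nothing more can be done
None
```

The job is handed in: isolator turned off first, all four jars (red, blue, yellow, purple) standing one to a compartment, slider at mark 4 and isolator on again; the hand-in gave no verdict.

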